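Uncover the hot black bread pan with the lid lifter

ROBOT

A 7-joint arm with a two-finger parallel gripper is mounted at the origin on the work surface. World frame = base frame: x ahead of the robot, y to its left, z up, the work surface at z = 0. Lengths are in mm, angles in rad, forces in N, time in s.
With the tool pointing down it reaches from about 425 to 875 mm from the base axis. Payload 4.7 kg.
Tool frame: the origin (TCP) lies midway between the tips of the shut fingers; the grasp point (between the pads) lies behind it (robot.tcp_to_grasp is the z of the grasp point in the tool frame, in mm); z points along the fingers, y is the direction in which the jaws open and shut (so a half turn about z gives the same grasp; the last joint's range is limited). The gripper opens to 87 mm and grips with 3 to 60 N. Pads are 19 mm wide; open, the fingers measure 117 mm over their backs; the gripper's body (75 mm by 190 mm) begins 51 mm behind the grasp point.
Start: joints at [-1.251, 0.321, -0.07, 1.45, 0.023, 1.371, -0.057], TCP at [195.714, 619.856, 222.587] pointing down, gripper open.
Joint ranges: [-2.86, 2.86], [-0.3, 2.09], [-1.38, 1.24], [0.06, 2.45], [-1.56, 4.7], [0.09, 2.05], [-2.69, 2.69]. Speed limits (rad/s): [2.57, 2.57, 3.14, 3.14, 3.14, 3.14, 3.14].

INTERFACE

Orientations are given as a unit quaternion [w, x, y, z].
In Python, from plant import robot, viewer, order, nets gives the robot as it stands. The module is installed in compiled form; this text tells all that it offers.
- The arm moves only by the tool send_rows, never from a script. Its argument "targets" is text: rows parted by semicolons, each of 4 numbers parted by spaces: the shift along the tool's x, y, z in m, then the turn about the tool's z in rad. A call has 1 to 10 rows; each row is the pose to reach, as a shift and turn from the pose commanded when the call began, along the tool's axes at that moment; what a row does not reach only later rows make up. A row lasts 1/8 s, in which the tool goes at most 62.5 mm and 10.7 degrees, less where a joint would pass 70% of its speed; a pose out of reach is approached as far as the arm can. A call with a gripper value outside its range is refused whole. "jaw" is the finger opening in m, from 0 to 0.087, set as the call begins (left out, the last holds). The fingers move at their own pace and stop on an object; "force" is the grip in N (left out, the last holds). Time passes only in rows, so rows that repeat a pose let the fingers close. It gives the time, the measured TCP pose, the force and the opening at its end, in the units of the state.
- robot.read_state(): the state, without advancing time (a new reading comes with each control period).
- viewer.grab_frame(name): name is "scene" or "top" or "wrist"; returns the picture (420x560x3 uint8, red, green, blue); there is no depth.
- viewer.camera_params(name): a dict with "fx", "fy", "cx", "cy" (pixels), "rvec" (rotation vector, rad) and "tvec" (3), from world to camera coordinates, as OpenCV has them. Camera axes: x right, y down, z forward; pixel columns grow to the right and rows downward; lengths in mm; the calibration is good to about 2 mm. The wrist camera is an equidistant fisheye: a pixel r from the principal point sees the ray r / f radians off the axis. A picture is of the moment at which its call begins: read the wrist's pose just before it. camera_params takes no time and is no camera call; for the wrist camera it gives the pose at the moment of the call.
- order.hand_in(): hands the job in, once; it reports no verdict.
Trained networks look in the newest picture that a camera, given by its name, has taken for a name from the list of things; names that differ only in an ending like _2 or _b are one class to them, and where a whole thing is asked for, a point or a joint stands for the part that bears it (a point fixed in the world has none). Each returns a list of dicts, best first, with "confidence" (0 to 1); they miss things now and then, are a little off and sometimes report something else, mostly with a low value. They report only what shows in the picture. A call takes as long as a camera call. They do not tell look-alikes from the thing itself.
- nets.find_in(camera, query): "rect" ([left, top, right, bottom] in pixels, round what is visible of it).
The state is a dict: "time": time; "joint_pos": joint angles; "qd": joint speeds; "tau": joint torques, N m; "ee_pos": TCP position; "ee_rot": TCP orientation; "contact_force": force on the tool from outside, world axes, zero at the start; "torque": the same for the moment, N m; "width": finger opening in mm.
Only numpy, scipy, OpenCV 4.12 (cv2) and the standard library are available. Lean on these libraries where they do the work, as an engineer would, in place of code of your own. Each camera call takes 0.05 s, during which the arm holds its last target.

TASK

Take the forked lid lifter by its red grip, hook it under the steel loop of the black pan's hot lid, and lift the lid off level, carrying it on the lifter without touching it with the gripper or dropping it. Set the lid down flat in the middle of the wire cooling rack, unhook the lifter, and stand the lifter upright again in the middle of its blue mat.

Things in the scene. Friction and masses are not known exactly. Their poses are not given: they have to be found in the camera images.
- lifter_grip (a point): Centre of the lid lifter's red grip, a block 40 (x) by 24 (y) by 60 mm (z), to be pinched across y from above, 127 mm above the underside of the tool's flat forked foot. Loose steel tool, 157 mm tall, 0.22 kg, stands by itself. z up, x the way the fork points. A 10 mm stem rises 36 mm behind (-x) the grip's centre line and bends forward to the grip over a height of 78 mm.
- lifter_notch (a point): Where the lid's bar hangs in the lifter: straight below the grip, 11 mm above the foot's underside, midway between two prongs at y = -18 and +18 mm (44 mm over both), axes as the grip's. The prongs reach 40 mm behind (-x) and 24 mm ahead (+x) of it; each has a V notch here, its sides 22 mm high above the foot's underside at x = -20 and +20 mm.
- lid: Black lid, loose on the black pan; disc 166 mm wide, about 0.4 kg, steel loop (a cream pan and lid with brass loop, top 113 mm above the bench, also stands there). Origin: centre of the underside of its plug, z up, 40 mm above the bench at the start. Plug 136 mm wide, hangs 10 mm into the pan; pan rim 50 mm above the bench. Flat top 18 mm above the origin.
- loop (a point): Middle of the bar of the black lid's steel loop, 68 mm above the lid's origin: a level round bar 10 mm thick along y, straight from y = -40 to +40 mm, on upright legs at y = -50 and +50 mm, 45 mm free height between lid top and bar. The fork can go in from either side (along +x or -x). Axes as the lid's.
- rack: Square wire cooling rack for the hot lid, fixed, 192 by 192 mm, steel wires. Origin at the centre of its underside on the bench, z up; the wires' top is 25 mm above the origin, so the lid set down has its origin 25 mm above the rack's.
- mat: Blue mat where the lifter stands at the start and at the end, fixed, 110 by 110 by 3 mm. Origin at the centre of its underside on the bench; its top is 3 mm above the bench.
There are look-alikes about, which are no part of the job. Leave any turquoise look-alike of the part that bears lifter_grip alone. What is shaped like the mat but pink is not meant.

How it is judged:
By the outcome, as a careful person would: the job done as asked, in the order asked, and still so for the second after the job is handed in, with the robot touching nothing.
It also fails if it takes over 64 s, if anything falls off the work surface, if the arm or the gripper's body presses on something with over 40 N, if the wrist force passes 120 N, or if a joint passes its speed limit or range.

## Working session

There is one attempt and no reset: what is moved stays moved. The work goes in short steps, Python scripts to look and compute and a tool call to move; the robot and the scene stay as the last step left them, time stands still between calls to the robot, and variables do not carry over. Pictures are saved under pics/ and viewed, and the job is handed in when it is done.

Besides the shell and the picture viewer there is one more tool, called after ">>>" as name(argument=value, ...), one argument or row to a line, values as JSON. send_rows: Moves the arm, as the interface text tells. Its arguments: {"type":"object","properties":{"targets":{"type":"string"},"jaw":{"type":"number"},"force":{"type":"number"}},"required":["targets"]}

```bash
mkdir -p pics
cat > h.py <<'E'
import numpy as np, cv2
from scipy.spatial.transform import Rotation as R
from plant import robot, viewer, order, nets
def cam(n):
    p=viewer.camera_params(n)
    return p, R.from_rotvec(np.array(p['rvec']).ravel()).as_matrix(), np.array(p['tvec']).ravel()
def proj(n,P,c=None):
    p,M,t=c or cam(n); X=np.atleast_2d(P)@M.T+t
    if n=='wrist':
        r=np.hypot(X[:,0],X[:,1]); th=np.arctan2(r,X[:,2]); s=th/np.maximum(r,1e-9)
        return np.c_[p['fx']*X[:,0]*s+p['cx'],p['fy']*X[:,1]*s+p['cy']]
    return np.c_[p['fx']*X[:,0]/X[:,2]+p['cx'],p['fy']*X[:,1]/X[:,2]+p['cy']]
def ray(n,uv,c=None):
    p,M,t=c or cam(n); a=(uv[0]-p['cx'])/p['fx'];b=(uv[1]-p['cy'])/p['fy']
    if n=='wrist':
        th=np.hypot(a,b); d=np.array([a/th*np.sin(th),b/th*np.sin(th),np.cos(th)]) if th>1e-9 else np.array([0,0,1.])
    else: d=np.array([a,b,1.])
    return -M.T@t, M.T@d
def atz(n,uv,z,c=None):
    o,d=ray(n,uv,c); return o+d*(z-o[2])/d[2]
def save(n,name):
    c=cam(n); im=viewer.grab_frame(n); cv2.imwrite('pics/'+name,im[:,:,::-1]); return im,c
E
python3 - <<'E'
from h import *
s=robot.read_state();print({k:np.round(v,3) for k,v in s.items()}, robot.tcp_to_grasp)
for n in ['scene','top','wrist']:
    im,c=save(n,n+'0.png'); p,M,t=c; print(n,p['fx'],p['cx'],p['cy'],np.round(-M.T@t),np.round(M[2],2))
    for q in ['lifter_grip','lid','loop','rack','mat']:
        print(q,[(np.round(d['rect']).tolist(),round(d['confidence'],2)) for d in nets.find_in(n,q)][:4])
E
```

```text
{'time': np.float64(0.0), 'joint_pos': array([-1.251,  0.322, -0.07 ,  1.452,  0.023,  1.371, -0.057]), 'qd': array([-0.001,  0.   ,  0.   , -0.   , -0.   ,  0.   , -0.001]), 'tau': array([-0.0000e+00, -4.9128e+01, -4.0400e-01, -3.1252e+01, -6.4000e-02,
        4.4000e-02,  0.0000e+00]), 'ee_pos': array([195.566, 619.301, 221.459]), 'ee_rot': array([-0.   ,  0.152,  0.988, -0.001]), 'contact_force': array([-0.403,  0.649,  0.187]), 'torque': array([ 0.041, -0.026, -0.023]), 'width': np.float64(87.142)} -18.700000000000003
scene 483.67620958384305 275.1478683723207 205.79513625239827 [862. 719. 860.] [-0.34 -0.67 -0.66]
lifter_grip [([280.0, 140.0, 297.0, 199.0], 0.93), ([321.0, 206.0, 355.0, 266.0], 0.88), ([263.0, 181.0, 288.0, 239.0], 0.84)]
lid [([163.0, 223.0, 233.0, 277.0], 0.95)]
loop [([163.0, 221.0, 233.0, 276.0], 0.82), ([265.0, 184.0, 291.0, 239.0], 0.29)]
rack [([261.0, 295.0, 385.0, 404.0], 0.89)]
mat [([366.0, 254.0, 431.0, 306.0], 0.59), ([250.0, 212.0, 304.0, 252.0], 0.56)]
top 500.0724045135863 273.60693988807725 207.8867476455422 [ 219.  -23. 1191.] [ 0.24 -0.01 -0.97]
lifter_grip [([268.0, 200.0, 292.0, 242.0], 0.86), ([328.0, 248.0, 368.0, 279.0], 0.81), ([208.0, 252.0, 240.0, 279.0], 0.77)]
lid [([241.0, 107.0, 306.0, 169.0], 0.94)]
loop [([238.0, 112.0, 305.0, 172.0], 0.85), ([267.0, 202.0, 292.0, 245.0], 0.68)]
rack []
mat [([151.0, 284.0, 197.0, 332.0], 0.81), ([261.0, 204.0, 305.0, 250.0], 0.72)]
wrist 325.19226210127806 279.43266254582386 204.0082546074124 [128. 641. 385.] [ 0.25 -0.08 -0.96]
lifter_grip [([1.0, 402.0, 18.0, 418.0], 0.62), ([0.0, 389.0, 10.0, 403.0], 0.4)]
lid []
loop []
rack []
mat []
```

View pics/scene0.png

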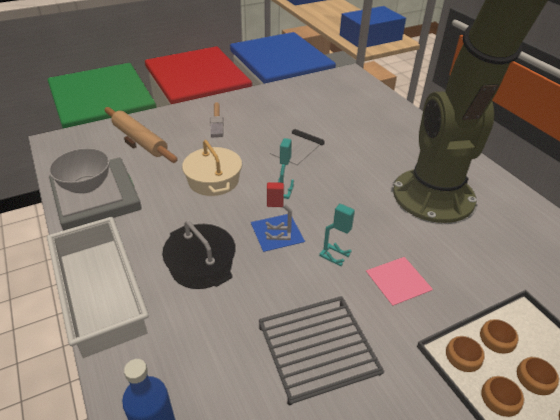

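View pics/top0.png

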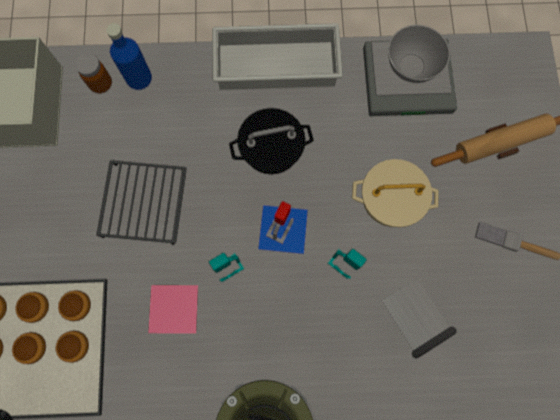

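View pics/wrist0.png

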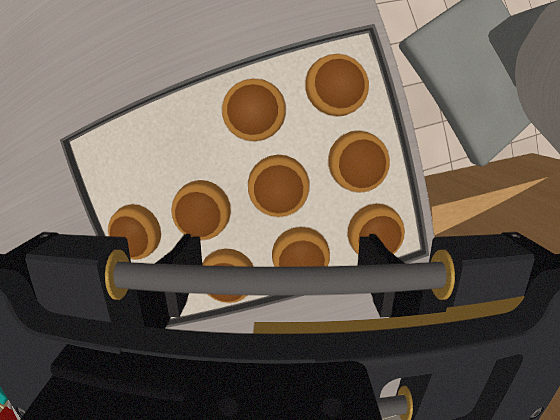

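Run:
```python
import cv2,numpy as np
t=cv2.imread('pics/top0.png');s=cv2.imread('pics/scene0.png')
a=cv2.resize(t[190:270,200:390],None,fx=4,fy=4,interpolation=cv2.INTER_CUBIC)
b=cv2.resize(s[170:260,235:325],None,fx=6,fy=6,interpolation=cv2.INTER_CUBIC)
cv2.imwrite('pics/a.png',a);cv2.imwrite('pics/b.png',b)
c=cv2.resize(t[95:185,220:320],None,fx=6,fy=6,interpolation=cv2.INTER_CUBIC)
d=cv2.resize(s[210:295,150:250],None,fx=6,fy=6,interpolation=cv2.INTER_CUBIC)
cv2.imwrite('pics/c.png',c);cv2.imwrite('pics/d.png',d)
```

```text
(no output)
```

View pics/a.png

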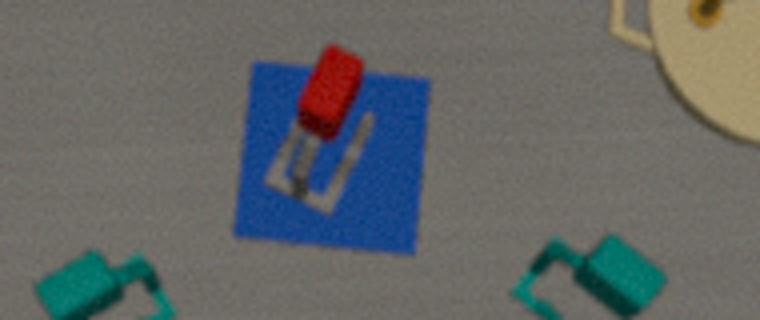

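View pics/b.png

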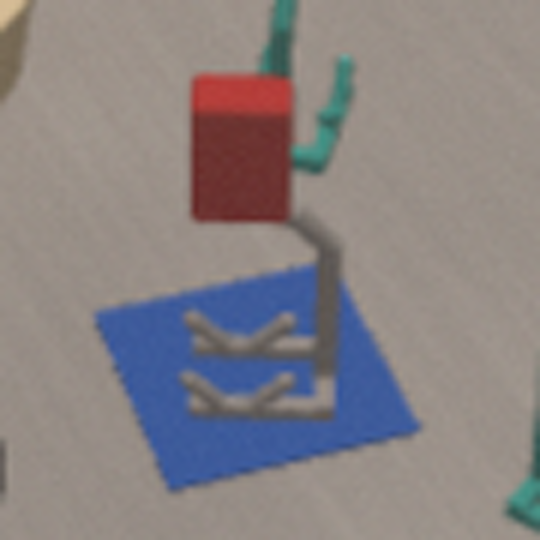

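View pics/c.png

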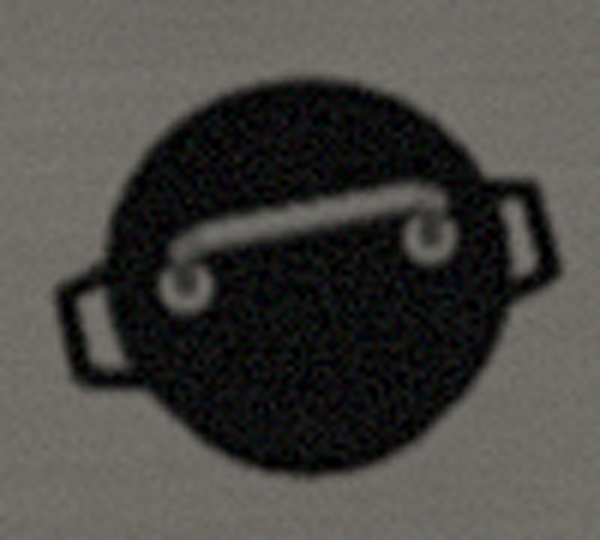

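View pics/d.png

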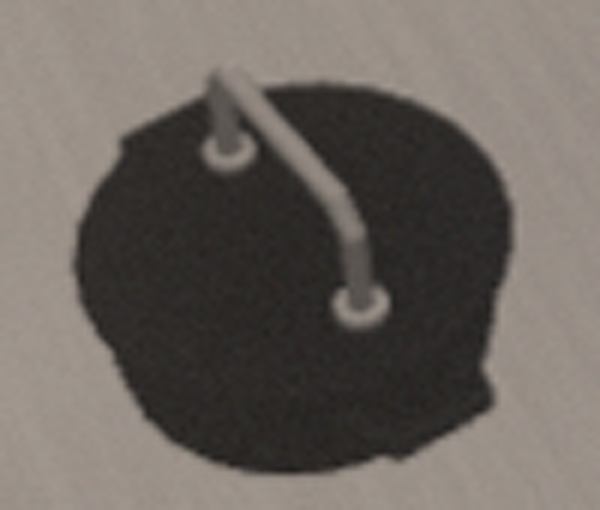

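```bash
cat > fit.py <<'E'
from h import *
from scipy.optimize import minimize, least_squares
def pose(p,L):
    c,s=np.cos(p[2]),np.sin(p[2]); L=np.atleast_2d(L).astype(float)
    return np.c_[p[0]+c*L[:,0]-s*L[:,1],p[1]+s*L[:,0]+c*L[:,1],L[:,2]]
box=lambda x,y,z0,z1,x0=0:np.array([[x0+a*x,b*y,z] for a in(-.5,.5) for b in (-.5,.5) for z in (z0,z1)])
def soft(n,P,c):
    u=proj(n,P,c); h=cv2.convexHull(((u+0.5)*64-32).round().astype(np.int32).reshape(-1,1,2)).astype(np.float32)/64
    m=np.zeros((420*4,560*4),np.uint8)
    cv2.fillConvexPoly(m,((h*4+1.5)*16).round().astype(np.int32),255,shift=4)
    return cv2.resize(m,(560,420),interpolation=cv2.INTER_AREA)/255.
def fitmask(views,pts,p0):
    def f(q):
        p=[q[0],q[1],q[2]/60]
        return sum(((soft(n,pose(p,pts),c)-m)**2).sum() for n,c,m in views)
    r=minimize(f,[p0[0],p0[1],p0[2]*60],method='Nelder-Mead',options=dict(initial_simplex=[[p0[0],p0[1],p0[2]*60],[p0[0]+10,p0[1],p0[2]*60],[p0[0],p0[1]+10,p0[2]*60],[p0[0],p0[1],p0[2]*60+12]],xatol=.05,fatol=.01))
    return [r.x[0],r.x[1],r.x[2]/60], r.fun
E
python3 - <<'E'
from fit import *
ims={n:cv2.imread(f'pics/{n}0.png')[:,:,::-1].astype(int) for n in('top','scene')}
cs={n:cam(n) for n in ims}
red={n:((i[...,0]>1.8*i[...,1]+10)&(i[...,0]>1.8*i[...,2])&(i[...,0]>60)).astype(float) for n,i in ims.items()}
red['top'][:195]=0;red['top'][250:]=0;red['scene'][:175]=0;red['scene'][215:]=0
for n in red:
    red[n][:,:250]=0;red[n][:,310:]=0; print(n,red[n].sum(), np.argwhere(red[n]).min(0),np.argwhere(red[n]).max(0))
x0=atz('top',(283,213),130,cs['top']);print(x0)
x1=atz('scene',(275,194),130,cs['scene']);print(x1)
for z in (130,):
  for ns in (['top','scene'],['top'],['scene']):
    for y in (-.4,):
      print(ns,fitmask([(n,cs[n],red[n]) for n in ns],box(40,24,100,160),[x0[0],x0[1],y]))
# foot pts
for uv in [(265,185),(332,212),(370,115),(300,190)]:
    print('foot',atz('top',(200+uv[0]/4,190+uv[1]/4),10,cs['top']).round(1))
for uv in [(330,410),(195,408),(195,350)]:
    print('footS',atz('scene',(235+uv[0]/6,170+uv[1]/6),8,cs['scene']).round(1))
# mat
blue={n:((i[...,2]>1.5*i[...,0])&(i[...,2]>1.3*i[...,1])&(i[...,2]>60)).astype(np.uint8) for n,i in ims.items()}
b=blue['top'];b[:195]=0;b[265:]=0;b[:,:240]=0;b[:,320:]=0
h=cv2.minAreaRect(cv2.findContours(b,0,2)[0][0]);print('matrect',h)
full=np.zeros_like(b); 
pts=np.argwhere(b)[:,::-1].astype(np.int32);cv2.fillConvexPoly(full,cv2.convexHull(pts),1)
m0=atz('top',h[0],3,cs['top']);print('mat',fitmask([('top',cs['top'],full.astype(float))],box(110,110,0,3),[m0[0],m0[1],0]))
# lid
c1,c2=[atz('top',(220+u/6,95+v/6),59,cs['top']) for u,v in [(186,290),(430,238)]]
s1,s2=[atz('scene',(150+u/6,210+v/6),59,cs['scene']) for u,v in [(228,150),(360,302)]]
print('collars',c1,c2,(c1+c2)/2,'|',s1,s2,(s1+s2)/2)
for a,bb in((c1,c2),(s1,s2)): print('bar dir yaw',np.arctan2(*(a-bb)[[1,0]]))
b1,b2=[atz('top',(220+u/6,95+v/6),110,cs['top']) for u,v in [(185,245),(440,190)]]
print('bar',b1,b2,(b1+b2)/2)
E
```

```text
top 239.0 [201 275] [224 290]
scene 376.0 [183 267] [206 283]
[464.04503269 -56.16462326 130.        ]
[465.5737563  -57.13284425 130.        ]
['top', 'scene'] ([np.float64(465.53721613361915), np.float64(-56.09524784190296), np.float64(-0.46059079269423947)], np.float64(128.3829911572472))
['top'] ([np.float64(464.39982980783714), np.float64(-54.61978341486888), np.float64(-0.3369200077922648)], np.float64(49.46023836985775))
['scene'] ([np.float64(466.2772496600146), np.float64(-56.99316729121749), np.float64(-0.4917873426237076)], np.float64(66.23381776239907))
foot [436.  -17.4  10. ]
foot [418.2 -56.9  10. ]
foot [476.7 -82.3  10. ]
foot [432.2 -38.3  10. ]
footS [442.4 -17.7   8. ]
footS [492.  -43.2   8. ]
footS [477.  -74.2   8. ]
matrect ((272.4000244140625, 230.30001831054688), (1.5811388492584229, 7.273237705230713), 18.434947967529297)
mat ([np.float64(454.46456173681247), np.float64(-58.03387623414919), np.float64(-0.1439305440416556)], np.float64(22.449181084198386))
collars [655.04978022  11.52161916  59.        ] [673.85788673 -87.2465456   59.        ] [664.45383348 -37.86246322  59.        ] | [676.96313085 -87.95093447  59.        ] [659.16562934   9.28894959  59.        ] [668.0643801  -39.33099244  59.        ]
bar dir yaw 1.7589701796854103
bar dir yaw -1.389773166770592
bar [653.78278635   9.8835641  110.        ] [672.98992516 -89.09585234 110.        ] [663.38635575 -39.60614412 110.        ]
```

Run:
```python
import cv2,numpy as np
t=cv2.imread('pics/top0.png');s=cv2.imread('pics/scene0.png')
cv2.imwrite('pics/e.png',np.hstack([cv2.resize(t[150:255,90:195],(390,390),interpolation=2),cv2.resize(s[285:415,255:385],(390,390),interpolation=2)]))
```

```text
(no output)
```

View pics/e.png

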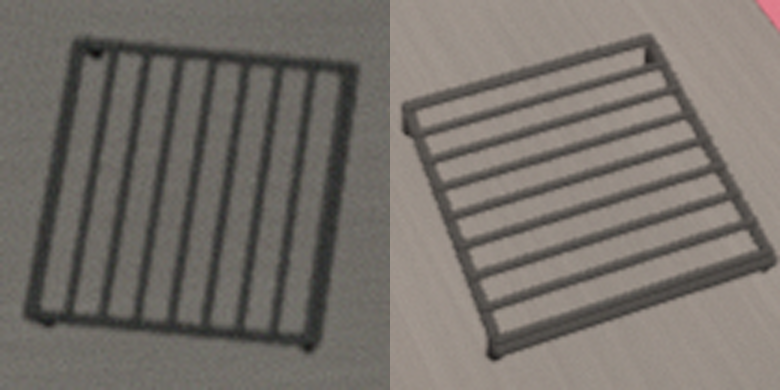

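Run:
```python
from h import *
T=[(75,40),(357,65),(318,350),(25,320)];S=[(405,105),(650,38),(775,262),(492,355)]
a=np.array([atz('top',(90+u*105/390,150+v*105/390),22) for u,v in T]);b=np.array([atz('scene',(255+u/3,285+v/3),22) for u,v in S])
print(a.round(),a.mean(0),b.round(),b.mean(0))
for uv in [(220,262),(354,259)]: print('turq',atz('top',uv,150).round())
for uv in [(271,140)]: print('pan rim centre',atz('top',uv,58).round())
print(np.linalg.norm(a-np.roll(a,1,0),axis=1))
print(atz('top',(125,60),150).round())
```

```text
[[636. 360.  22.]
 [612. 173.  22.]
 [422. 197.  22.]
 [448. 384.  22.]] [529.61412325 278.61235068  22.        ] [[374. 296.  22.]
 [180. 327.  22.]
 [236. 496.  22.]
 [436. 465.  22.]] [306.53485333 395.90198972  22.        ]
turq [359.  80. 150.]
turq [ 355. -200.  150.]
pan rim centre [662. -37.  58.]
[189.04022965 188.12548955 191.08885265 188.76254036]
[834. 294. 150.]
```

>>> send_rows(
  targets="-0.05 -0.02 -0.02 0;-0.1 -0.04 -0.02 0;-0.15 -0.06 -0.02 0;-0.2 -0.1 -0.02 0;-0.25 -0.15 -0.02 0;-0.3 -0.2 -0.02 0;-0.32 -0.25 -0.02 0.05;-0.34 -0.3 -0.02 0.1;-0.34 -0.35 -0.02 0.14;-0.34 -0.35 -0.02 0.14",
  jaw=0.06,
  force=40,
)

```text
time: 2.15
ee_pos: [414.6, 180.1, 243.1]
ee_rot: [0.0, 0.224, 0.975, 0.001]
contact_force: [-0.3, 1.2, -0.5]
width: 60.1
```

Run:
```python
from h import *
S=[(405,105),(650,38),(775,262),(492,355)]
b=np.array([atz('scene',(255+(u-390)/3,285+v/3),22) for u,v in S])
print(b.round(),b.mean(0))
s=robot.read_state()
Rt=R.from_quat(np.roll(s['ee_rot'],-1)).as_matrix()
print(Rt.round(3)); print('to hover', Rt.T@(np.array([465.5,-56,215])-s['ee_pos']), 'yangle',np.arctan2(Rt[1,1],Rt[0,1]))
```

```text
[[616. 177.  22.]
 [433. 203.  22.]
 [457. 387.  22.]
 [645. 361.  22.]] [538.08113504 281.95818345  22.        ]
[[-0.9    0.437  0.001]
 [ 0.437  0.9    0.001]
 [-0.     0.001 -1.   ]]
to hover [-148.89056602 -190.22922374   27.90516826] yangle 1.118911661676634
```

>>> send_rows(
  targets="-0.04 -0.05 0 0;-0.08 -0.1 0 0;-0.12 -0.15 0.0 0;-0.149 -0.19 0.01 0;-0.149 -0.19 0.01 0;-0.149 -0.19 0.01 0",
)

```text
time: 2.9
ee_pos: [467.5, -50.3, 232.6]
ee_rot: [0.0, 0.22, 0.975, 0.0]
contact_force: [0.2, 0.2, 0.0]
width: 60.2
```

Run:
```python
from h import *
print(robot.read_state()['ee_pos'])
save('wrist','w1.png');save('top','t1.png');save('scene','s1.png')
print(proj('wrist',[[465.5,-56,160],[465.5,-56,14]]))
```

```text
[467.50448035 -50.34875391 232.6090081 ]
[[271.20694549 213.81226698]
 [274.14267691 177.69737817]]
```

View pics/w1.png

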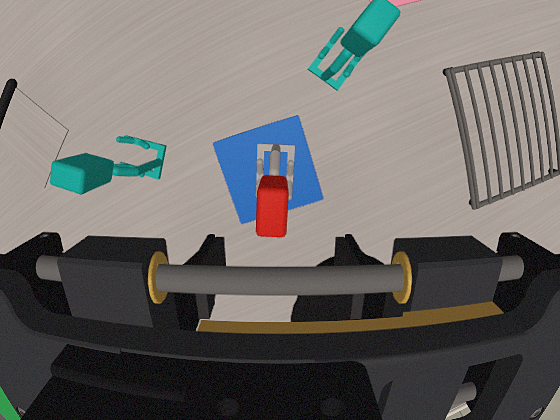

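Run:
```python
from fit import *
c=cam('wrist');i=cv2.imread('pics/w1.png')[:,:,::-1].astype(int)
m=((i[...,0]>1.8*i[...,1]+10)&(i[...,0]>1.8*i[...,2])&(i[...,0]>60)).astype(float);m[:150]=0;m[250:]=0;m[:,:240]=0;m[:,310:]=0
print(m.sum())
for y in(-.4,-.5): print(fitmask([('wrist',c,m)],box(40,24,100,160),[465,-56,y]))
b=((i[...,2]>1.5*i[...,0])&(i[...,2]>1.3*i[...,1])&(i[...,2]>60)).astype(np.uint8);b[:100]=0;b[230:]=0;b[:,:200]=0;b[:,340:]=0
pts=np.argwhere(b)[:,::-1].astype(np.int32)
full=np.zeros((420,560),np.uint8);cv2.fillConvexPoly(full,cv2.convexHull(pts),1)
print('mat',fitmask([('wrist',c,full.astype(float))],box(110,110,0,3),[455,-58,-.14]))
for uv in [(257,145),(299,145)]: print(atz('wrist',uv,10,c))
print(cam('wrist')[0])
p=[465.5,-56,-.44]
pts=pose(p,[[-40,22,10],[-40,-22,10],[-36,0,60]]);print(proj('wrist',pts))
s=robot.read_state();Rt=R.from_quat(np.roll(s['ee_rot'],-1)).as_matrix();print(np.arctan2(Rt[1,1],Rt[0,1])-np.pi/2)
# rack by wrist corners
for uv in [(446,68),(475,208)]: print('rackc',atz('wrist',uv,22,c))
```

```text
1821.0
([np.float64(465.0263455497467), np.float64(-55.785431042819425), np.float64(-0.4696685088197817)], np.float64(189.58709727028065))
([np.float64(464.43374095047784), np.float64(-55.27624704702555), np.float64(-0.49352210612714453)], np.float64(186.40619761630143))
mat ([np.float64(456.1287143870063), np.float64(-59.91239050857705), np.float64(-0.13893264669863015)], np.float64(44.48401384083046))
[421.7717561  -57.66594685  10.        ]
[443.06752993 -12.79666473  10.        ]
{'fx': 325.19226210127806, 'fy': 325.19226210127806, 'cx': 279.43266254582386, 'cy': 204.0082546074124, 'rvec': array([-2.45718687, -1.55454589, -0.21063662]), 'tvec': array([-155.0482149 , -463.72201535,  281.69513177])}
[[292.64084067 143.88564483]
 [255.41391447 144.05731342]
 [273.26145038 151.79117332]]
-0.4422000712178977
rackc [426.40890191 196.63389618  22.        ]
rackc [614.77015864 175.00224482  22.        ]
```

```bash
cat > go.py <<'E'
from h import *
import sys
def to(P,yaw=None):
    s=robot.read_state();Rt=R.from_quat(np.roll(s['ee_rot'],-1)).as_matrix()
    y=np.arctan2(Rt[1,1],Rt[0,1])-np.pi/2
    print('now',np.round(s['ee_pos'],1),'yaw',round(y,4),'F',np.round(s['contact_force'],1),'w',round(float(s['width']),1),'t',s['time'],'tilt',Rt[2,:2].round(4))
    print('shift mm',(Rt.T@(np.array(P)-s['ee_pos'])).round(1), 'turn',None if yaw is None else round(y-yaw,3))
if len(sys.argv)>3:
    a=[float(x) for x in sys.argv[1:]]; to(a[:3],a[3] if len(a)>3 else None)
E
python3 go.py 465 -55.8 111.3 -0.46
```

```text
now [467.4 -49.9 232.7] yaw -0.4422 F [-0.1  0.9  1.4] w 59.8 t 3.05 tilt [-0.0002  0.0003]
shift mm [ -0.4  -6.4 121.4] turn 0.018
```

>>> send_rows(
  targets="0 -0.0065 0 0.018;0 -0.0065 0.03 0.018;0 -0.0065 0.06 0.018;0 -0.0065 0.09 0.018;0 -0.0065 0.11 0.018;0 -0.0065 0.12 0.018;0 -0.0065 0.12 0.018;0 -0.0065 0.12 0.018",
)

```text
time: 4.05
ee_pos: [465.0, -57.8, 113.4]
ee_rot: [0.001, 0.23, 0.973, 0.0]
contact_force: [0.4, -0.7, -0.6]
width: 60.2
```

```bash
python3 go.py 465 -55.8 111.3 -0.46
python3 - <<'E'
from h import *
save('wrist','w2.png')
E
```

```text
now [465.  -57.8 113.4] yaw -0.4638 F [ 0.4 -0.7 -0.6] w 60.2 t 4.05 tilt [-0.0014  0.0009]
shift mm [0.9 1.8 2.1] turn -0.004
```

View pics/w2.png

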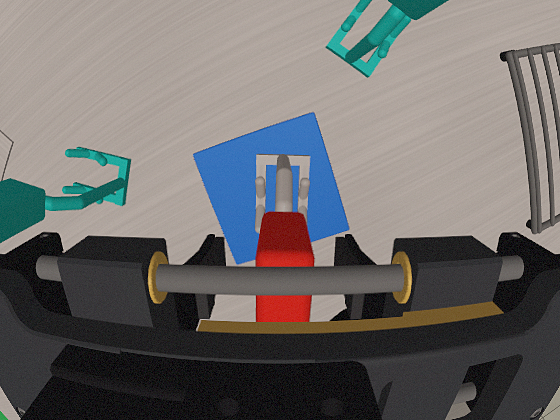

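>>> send_rows(
  targets="0 0.001 0.002 -0.004;0 0.001 0.002 -0.004;0 0.001 0.002 -0.004;0 0.001 0.002 -0.004;0 0.001 0.002 -0.004;0 0.001 0.002 -0.004",
  jaw=0.01,
  force=45,
)

```text
time: 4.85
ee_pos: [464.8, -56.8, 110.6]
ee_rot: [0.0, 0.228, 0.974, 0.0]
contact_force: [-0.6, 0.3, 0.6]
width: 23.7
```

```bash
python3 go.py 465 -55.8 111.3 -0.46
python3 - <<'E'
from h import *
save('wrist','w3.png')
E
```

```text
now [464.8 -56.8 110.6] yaw -0.4598 F [-0.6  0.3  0.6] w 23.7 t 4.85 tilt [-0.0001  0.0002]
shift mm [ 0.3  1.  -0.7] turn 0.0
```

View pics/w3.png

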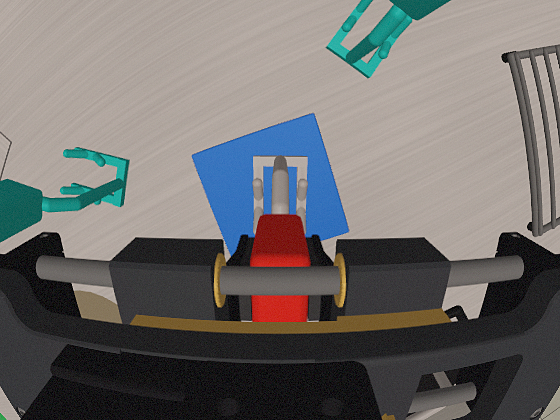

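>>> send_rows(
  targets="0 0 -0.02 0;0 0 -0.045 0;0 0 -0.07 0;0 0 -0.085 0;0 0 -0.09 0;0 0 -0.09 0",
)

```text
time: 5.65
ee_pos: [464.5, -56.9, 200.1]
ee_rot: [-0.0, 0.228, 0.974, -0.0]
contact_force: [-0.1, 0.5, -1.9]
width: 24.2
```

```bash
python3 go.py 585 -53.5 200 0.185
```

```text
now [464.5 -56.9 200.1] yaw -0.4597 F [-0.1  0.5 -1.9] w 24.2 t 5.65 tilt [ 0.0005 -0.0003]
shift mm [-106.5   56.5    0. ] turn -0.645
```

>>> send_rows(
  targets="-0.01 0.005 0 -0.1;-0.03 0.015 0 -0.2;-0.05 0.025 0 -0.3;-0.07 0.037 0 -0.4;-0.085 0.045 0 -0.5;-0.1 0.053 0 -0.6;-0.106 0.0565 0 -0.645;-0.106 0.0565 0 -0.645;-0.106 0.0565 0 -0.645",
)

```text
time: 6.78
ee_pos: [584.1, -53.4, 199.8]
ee_rot: [-0.001, -0.092, 0.996, 0.0]
contact_force: [1.2, 0.1, -2.8]
width: 24.3
```

```bash
python3 go.py 585 -53.5 200 0.185
python3 - <<'E'
from h import *
for n,r in(('top',(90,190,200,340)),('scene',(130,300,140,340)),('wrist',None)):
    im,c=save(n,n+'4.png')
    if r: cv2.imwrite('pics/%s4c.png'%n,cv2.resize(im[r[0]:r[1],r[2]:r[3],::-1],None,fx=4,fy=4,interpolation=2) if n=='scene' else cv2.resize(im[r[0]:r[1],r[2]:r[3],::-1],None,fx=5,fy=5,interpolation=2))
E
```

```text
now [584.1 -53.4 199.8] yaw 0.1842 F [ 1.2  0.1 -2.8] w 24.3 t 6.775 tilt [0.0016 0.0002]
shift mm [-0.9 -0.2 -0.2] turn -0.001
```

View pics/top4c.png

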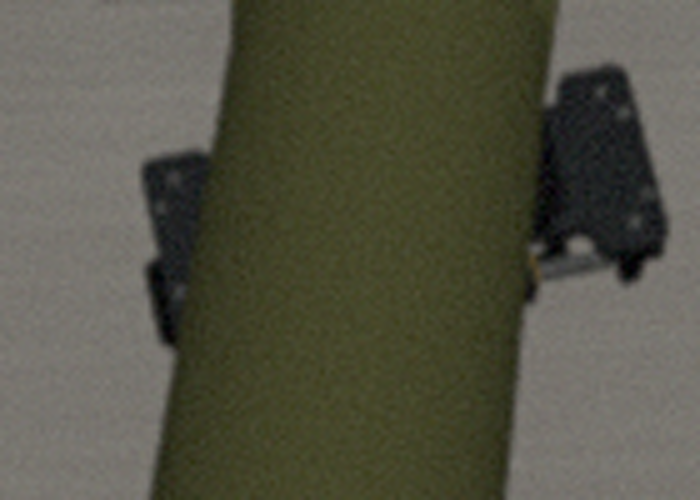

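View pics/scene4c.png

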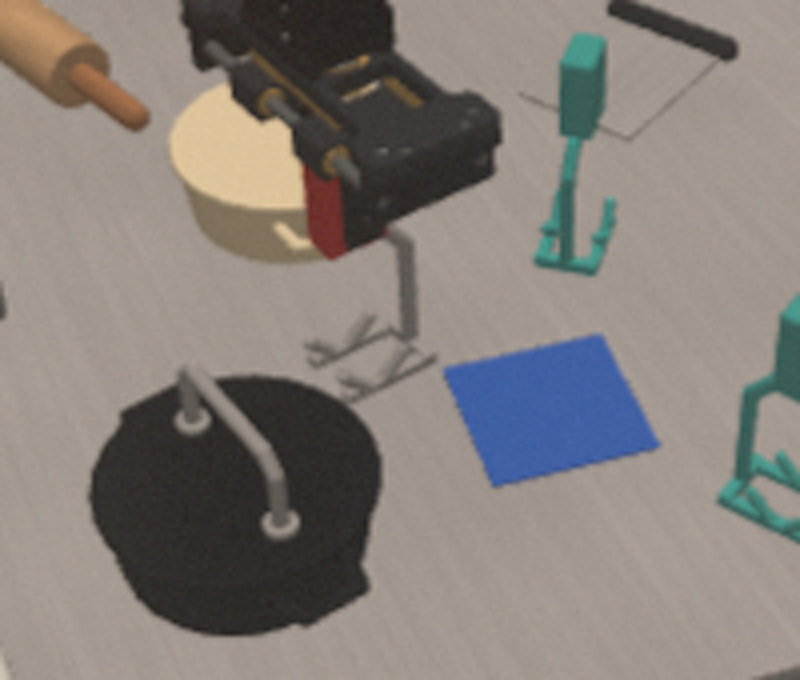

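View pics/wrist4.png

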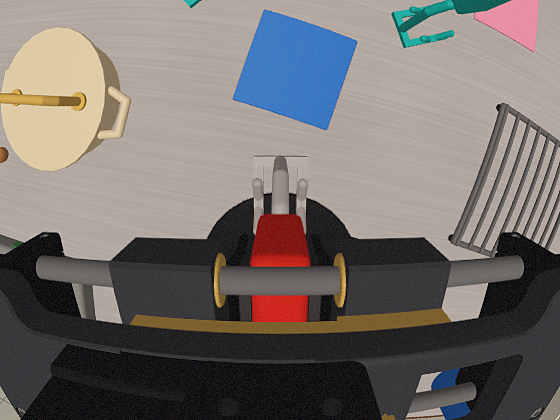

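Run:
```python
from fit import *
c=cam('scene')
f=lambda P:((proj('scene',P,c)-[140,130])*4).round(0)
L=pose([665,-38.7,.186],[[0,50,58],[0,-50,58],[0,40,113],[0,-40,113]]);print('collars/bar',f(L).tolist())
u=199.8-107.6
T=pose([584.1,-53.4,.186],[[24,22,0],[24,-22,0],[-40,22,0],[-40,-22,0],[-36,0,6],[0,18,5],[0,-18,5]]);T[:,2]+=u;print('tips heel stem notch',f(T).tolist())
i=cv2.imread('pics/scene4.png')[...,::-1].astype(int);
b=((i[...,2]>1.5*i[...,0])&(i[...,2]>1.3*i[...,1])&(i[...,2]>60)).astype(float);b[:205]=0;b[260:]=0;b[:,:240]=0;b[:,310:]=0
w=cv2.imread('pics/wrist4.png')[...,::-1].astype(int);cw=cam('wrist')
bw=((w[...,2]>1.5*w[...,0])&(w[...,2]>1.3*w[...,1])&(w[...,2]>60)).astype(float);bw[140:]=0
print(fitmask([('scene',c,b)],box(110,110,0,3),[455,-58,-.14]),fitmask([('wrist',cw,bw)],box(110,110,0,3),[455,-58,-.14]))
```

```text
collars/bar [[287.0, 522.0], [197.0, 420.0], [269.0, 442.0], [195.0, 361.0]]
tips heel stem notch [[345.0, 406.0], [303.0, 363.0], [437.0, 360.0], [395.0, 319.0], [410.0, 335.0], [376.0, 378.0], [341.0, 344.0]]
([np.float64(457.28182360229596), np.float64(-61.001015185936446), np.float64(-0.13716800222679745)], np.float64(55.25468665897732)) ([np.float64(456.06391821827583), np.float64(-60.233023391709644), np.float64(-0.13666453073547746)], np.float64(82.09488658208382))
```

>>> send_rows(
  targets="0 -0.001 0.012 0;0 -0.001 0.023 0;0 -0.001 0.023 0;-0.01 -0.001 0.023 0;-0.02 -0.001 0.023 0;-0.03 -0.001 0.023 0;-0.03 -0.001 0.023 0",
)

```text
time: 7.8
ee_pos: [615.4, -48.3, 177.5]
ee_rot: [0.0, -0.093, 0.996, -0.0]
contact_force: [-0.1, -0.6, -2.8]
width: 23.9
```

```bash
python3 go.py 668 -39 176.6 0.186
python3 - <<'E'
from h import *
for n,r in (('scene',(130,300,140,340)),):
    im,c=save(n,n+'5.png')
    cv2.imwrite('pics/%s5c.png'%n,cv2.resize(im[r[0]:r[1],r[2]:r[3],::-1],None,fx=4,fy=4,interpolation=2))
E
```

```text
now [615.4 -48.3 177.5] yaw 0.186 F [-0.1 -0.6 -2.8] w 23.9 t 7.8 tilt [-0.0001 -0.0005]
shift mm [-53.4  -0.6   0.9] turn -0.0
```

View pics/scene5c.png

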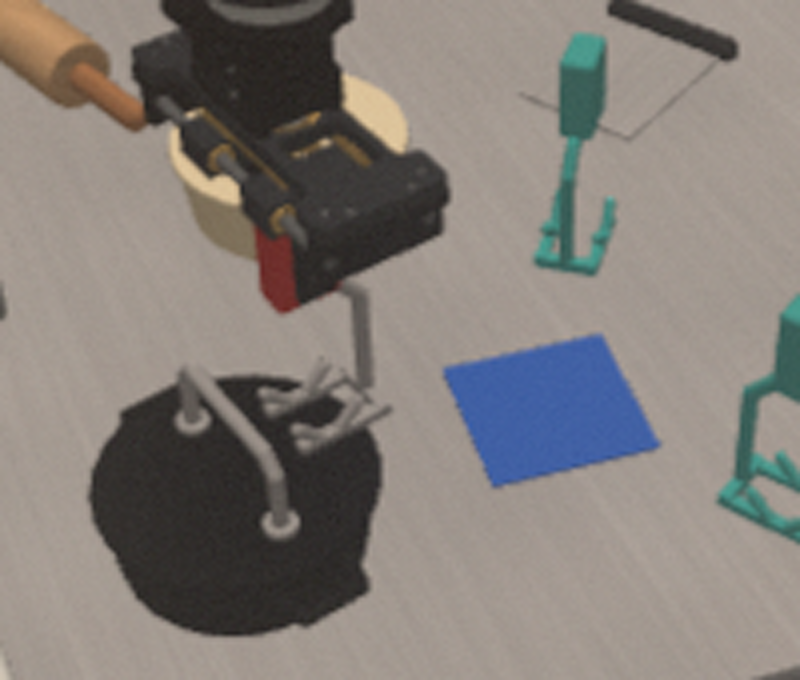

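>>> send_rows(
  targets="-0.01 -0.001 0.001 0;-0.02 -0.001 0.001 0;-0.028 -0.001 0.001 0;-0.028 -0.001 0.001 0",
)

```text
time: 8.35
ee_pos: [642.8, -44.3, 176.4]
ee_rot: [-0.0, -0.093, 0.996, -0.0]
contact_force: [0.4, -0.3, -2.5]
width: 23.7
```

>>> send_rows(
  targets="-0.008 0 0 0;-0.016 0 0 0;-0.0255 0 0 0;-0.0255 0 0 0;-0.0255 0 0 0",
)

```text
time: 8.98
ee_pos: [667.1, -40.1, 176.4]
ee_rot: [-0.0, -0.092, 0.996, -0.0]
contact_force: [-0.0, 0.4, -2.8]
width: 23.7
```

```bash
python3 go.py 668 -39 176.6 0.186
python3 - <<'E'
from h import *
for n,r in (('scene',(170,300,140,260)),):
    im,c=save(n,n+'6.png')
    cv2.imwrite('pics/%s6c.png'%n,cv2.resize(im[r[0]:r[1],r[2]:r[3],::-1],None,fx=4.5,fy=4.5,interpolation=2))
save('wrist','wrist6.png')
E
```

```text
now [667.1 -40.1 176.4] yaw 0.1851 F [-0.   0.4 -2.8] w 23.7 t 8.975 tilt [ 0.0004 -0.0001]
shift mm [-1.1  0.9 -0.2] turn -0.001
```

View pics/scene6c.png

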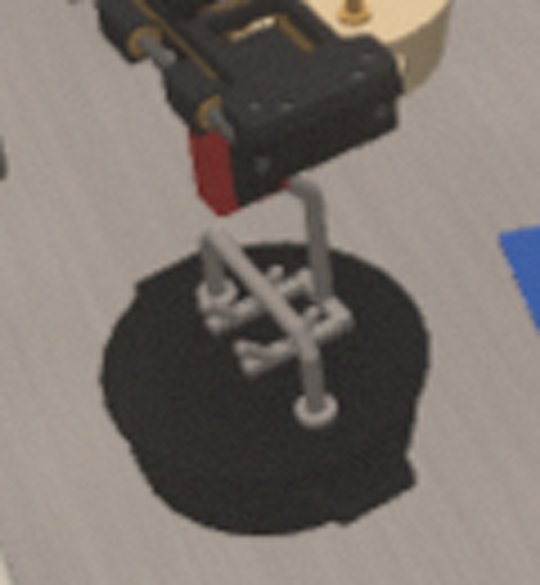

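View pics/wrist6.png

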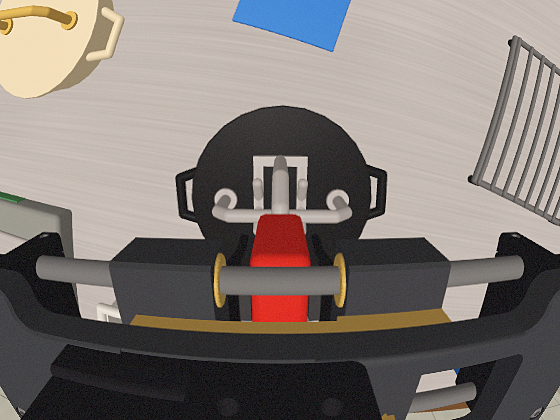

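Run:
```python
from fit import *
c=cam('wrist')
for a in ([(225,199),(340,199)],):
    P=[atz('wrist',u,60,c) for u in a]; print(np.round(P,1),np.mean(P,0).round(1),np.arctan2(*(P[1]-P[0])[[1,0]])-np.pi/2)
P=[atz('wrist',u,113,c) for u in [(222,214),(344,214)]];print(np.round(P,1),np.mean(P,0))
T=pose([667.1,-40.1,.185],[[-40,22,76],[-40,-22,76],[0,50,60],[0,-50,60]]);print(proj('wrist',T,c))
T=pose([667.1,-40.1,.185],[[0,45,108],[0,-45,108]]);print(proj('wrist',T,c))
```

```text
[[676.4 -88.5  60. ]
 [657.6  12.5  60. ]] [667. -38.  60.] 0.18474453188538398
[[673.  -82.6 113. ]
 [656.5   5.5 113. ]] [664.75484294 -38.52585151 113.        ]
[[307.37059465 155.88089773]
 [253.19979829 155.88762723]
 [336.18843959 198.6674493 ]
 [224.25240111 198.70317092]]
[[340.28139465 214.58424334]
 [220.42587211 214.63129039]]
```

>>> send_rows(
  targets="0 0.0015 0 0;0 0.0015 -0.01 0;0 0.0015 -0.018 0;0 0.0015 -0.024 0;0 0.0015 -0.028 0;0 0.0015 -0.032 0;0 0.0015 -0.036 0;0 0.0015 -0.036 0",
)

```text
time: 10.07
ee_pos: [666.9, -38.5, 212.3]
ee_rot: [-0.0, -0.092, 0.996, -0.0]
contact_force: [-0.5, -0.7, -7.7]
width: 23.8
```

>>> send_rows(
  targets="0 0 -0.004 0;0 0 -0.008 0;0 0 -0.012 0;0 0 -0.016 0;0 0 -0.016 0;0 0 -0.016 0",
)

```text
time: 10.82
ee_pos: [666.9, -38.4, 228.5]
ee_rot: [-0.0, -0.092, 0.996, 0.0]
contact_force: [0.6, 0.8, -7.6]
width: 23.5
```

```bash
python3 go.py 668 -39 176.6 0.186
python3 - <<'E'
from h import *
for n,r in (('scene',(150,300,140,260)),):
    im,c=save(n,n+'7.png')
    cv2.imwrite('pics/%s7c.png'%n,cv2.resize(im[r[0]:r[1],r[2]:r[3],::-1],None,fx=4,fy=4,interpolation=2))
save('wrist','wrist7.png')
E
```

```text
now [666.9 -38.4 228.5] yaw 0.1852 F [ 0.6  0.8 -7.6] w 23.5 t 10.825 tilt [0.0001 0.0001]
shift mm [-1.  -0.8 51.9] turn -0.001
```

View pics/scene7c.png

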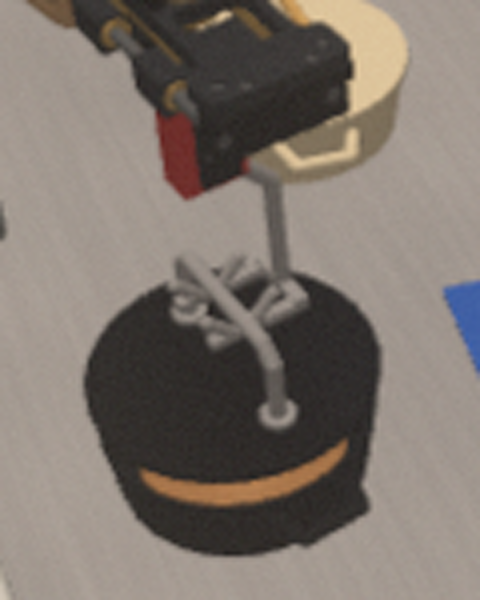

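View pics/wrist7.png

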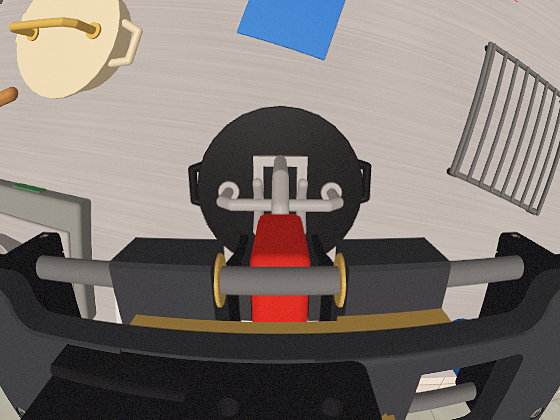

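>>> send_rows(
  targets="0 0 -0.004 0;0 0 -0.01 0;0 0 -0.018 0;0 0 -0.026 0;0 0 -0.032 0;0 0 -0.035 0;0.001 0.003 -0.035 0;0.002 0.009 -0.035 0;0.004 0.018 -0.035 0;0.006 0.029 -0.035 0",
)

```text
time: 12.18
ee_pos: [655.3, -10.1, 263.4]
ee_rot: [-0.0, -0.093, 0.996, 0.0]
contact_force: [-0.5, 0.2, -7.3]
width: 23.7
```

>>> send_rows(
  targets="0.003 0.012 0 0;0.006 0.026 0 0;0.009 0.041 0 0;0.0125 0.056 0 0;0.016 0.071 0 0;0.019 0.086 0 0;0.022 0.101 0 0;0.0255 0.116 0 0;0.029 0.131 0 0;0.032 0.146 0 0",
)

```text
time: 13.42
ee_pos: [597.0, 127.5, 263.6]
ee_rot: [0.0, -0.092, 0.996, 0.0]
contact_force: [0.4, 0.1, -7.5]
width: 23.4
```

>>> send_rows(
  targets="0.0035 0.015 0 0;0.007 0.03 0 0;0.0105 0.045 0 0;0.0145 0.06 0 0;0.0185 0.075 0 0;0.022 0.09 0 0;0.026 0.105 0 0;0.029 0.12 0 0;0.0315 0.133 0 0;0.033 0.144 0 0",
)

```text
time: 14.68
ee_pos: [538.1, 262.9, 263.6]
ee_rot: [0.0, -0.093, 0.996, 0.0]
contact_force: [-0.8, -0.1, -7.1]
width: 23.8
```

```bash
python3 go.py 531.5 279.5 263 0.186
```

```text
now [538.1 262.9 263.6] yaw 0.1855 F [-0.8 -0.1 -7.1] w 23.8 t 14.675 tilt [-0.0001  0.    ]
shift mm [ 3.4 17.5  0.6] turn -0.0
```

>>> send_rows(
  targets="0.001 0.007 0 0;0.002 0.012 0 0;0.003 0.016 0 0;0.0035 0.0175 0 0;0.0035 0.0175 0 0;0.0035 0.0175 0 0",
)

```text
time: 15.42
ee_pos: [532.0, 278.2, 263.6]
ee_rot: [0.0, -0.092, 0.996, -0.0]
contact_force: [-0.4, 0.0, -7.4]
width: 24.1
```

```bash
python3 go.py 531.5 279.5 187 0.186
python3 - <<'E'
from h import *
for n,r in (('scene',(200,420,200,420)),):
    im,c=save(n,n+'8.png')
    cv2.imwrite('pics/%s8c.png'%n,cv2.resize(im[r[0]:r[1],r[2]:r[3],::-1],None,fx=2.7,fy=2.7,interpolation=2))
save('wrist','wrist8.png');save('top','top8.png')
P=np.array([atz('top',(90+u*105/390,150+v*105/390),22) for u,v in [(75,40),(357,65),(318,350),(25,320)]])
print(proj('wrist',P+[1,1,0]).round())
E
```

```text
now [532.  278.2 263.6] yaw 0.1847 F [-0.4  0.  -7.4] w 24.1 t 15.425 tilt [-0.0002 -0.0002]
shift mm [ 0.2  1.4 76.6] turn -0.001
[[325. 259.]
 [192. 219.]
 [232.  78.]
 [375. 127.]]
```

View pics/scene8c.png

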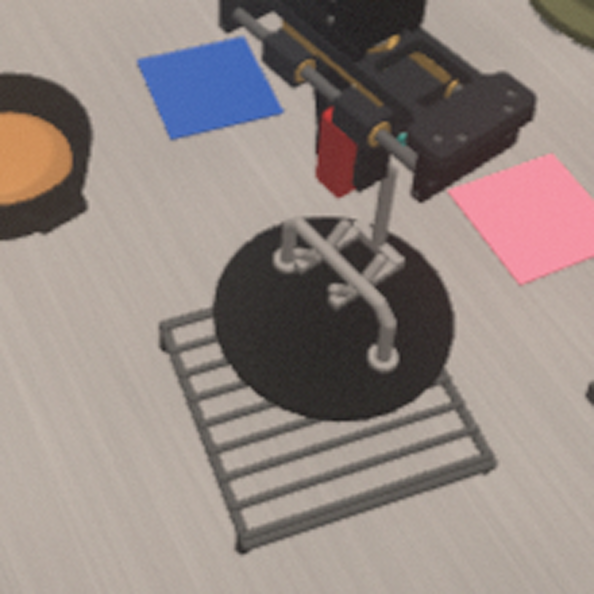

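View pics/wrist8.png

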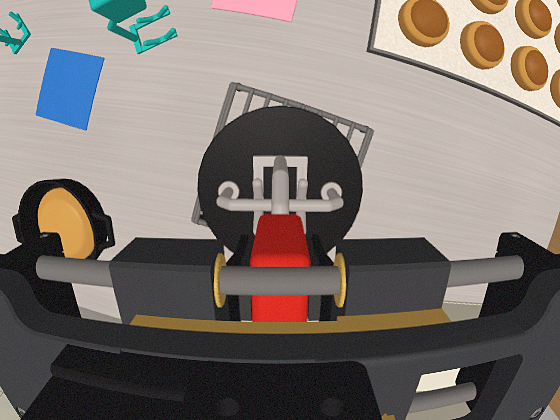

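View pics/top8.png

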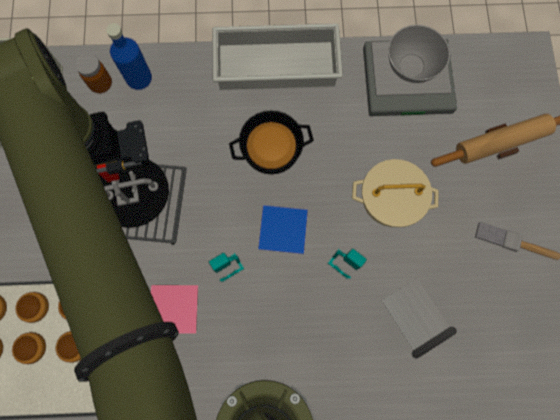

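Run:
```python
from fit import *
c=cam('wrist')
o={(-1,-1):(234,83),(-1,1):(373,130),(1,-1):(192,222)}
def f(q,z):
    P=pose(q,[[94*a,94*b,z] for a,b in o]); return (proj('wrist',P,c)-np.array(list(o.values()))).ravel()
for z in (22,25,15):
    r=least_squares(f,[531,280,-.13],args=(z,));print(z,r.x.round(3),r.fun.round(1))
```

```text
22 [ 5.35112e+02  2.80208e+02 -1.31000e-01] [-2.  -0.3  1.6  0.9  0.5 -0.6]
25 [ 5.34896e+02  2.80271e+02 -1.31000e-01] [-2.2 -0.7  2.3  0.8  0.   0. ]
15 [ 5.35620e+02  2.80062e+02 -1.31000e-01] [-1.3  0.6 -0.1  0.9  1.6 -1.9]
```

>>> send_rows(
  targets="-0.001 0.001 0.003 0;-0.002 0.0015 0.01 0;-0.0025 0.0015 0.02 0;-0.0025 0.0015 0.03 0;-0.0025 0.0015 0.04 0;-0.0025 0.0015 0.05 0;-0.0025 0.0015 0.056 0;-0.0025 0.0015 0.06 0;-0.0025 0.0015 0.06 0",
)

```text
time: 16.7
ee_pos: [533.9, 280.5, 203.4]
ee_rot: [-0.0, -0.092, 0.996, -0.0]
contact_force: [-0.1, -0.2, -7.2]
width: 24.1
```

```bash
python3 go.py 534 280 190 0.186
python3 - <<'E'
from h import *
for n,r in (('scene',(200,420,200,420)),):
    im,c=save(n,n+'9.png')
    cv2.imwrite('pics/%s9c.png'%n,cv2.resize(im[r[0]:r[1],r[2]:r[3],::-1],None,fx=2.7,fy=2.7,interpolation=2))
E
```

```text
now [533.9 280.5 203.4] yaw 0.1852 F [-0.1 -0.2 -7.2] w 24.1 t 16.7 tilt [ 0.0001 -0.0001]
shift mm [ 0.  -0.5 13.4] turn -0.001
```

View pics/scene9c.png

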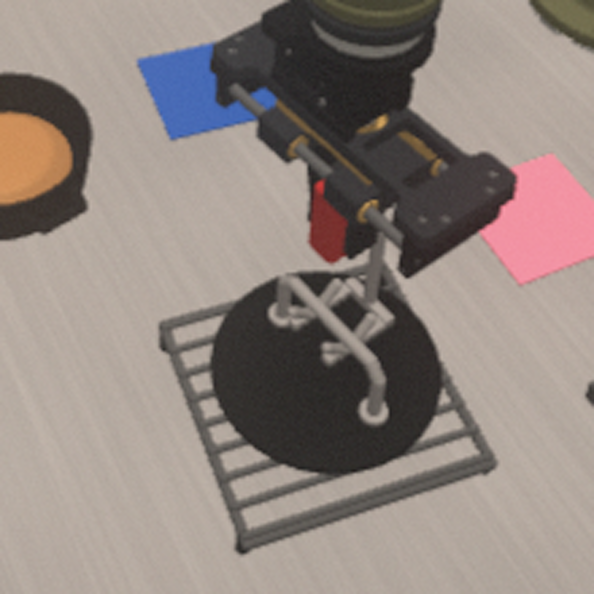

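Slow final set-down.

>>> send_rows(
  targets="0 0 0.004 0;0 0 0.008 0;0 0 0.011 0;0 0 0.013 0;0 0 0.015 0;0 0 0.017 0;0 0 0.019 0;0 0 0.019 0",
)

```text
time: 17.75
ee_pos: [534.1, 280.6, 184.8]
ee_rot: [0.0, -0.092, 0.996, 0.0]
contact_force: [-0.6, -0.3, -2.0]
width: 24.0
```

```bash
python3 go.py 534 280 190 0.186
python3 - <<'E'
from fit import *
for n,r in (('scene',(200,420,200,420)),):
    im,c=save(n,n+'10.png')
    cv2.imwrite('pics/%s10c.png'%n,cv2.resize(im[r[0]:r[1],r[2]:r[3],::-1],None,fx=2.7,fy=2.7,interpolation=2))
save('wrist','wrist10.png')
E
```

```text
now [534.1 280.6 184.8] yaw 0.1852 F [-0.6 -0.3 -2. ] w 24.0 t 17.75 tilt [-0.0005  0.0003]
shift mm [ 0.2 -0.6 -5.2] turn -0.001
```

View pics/scene10c.png

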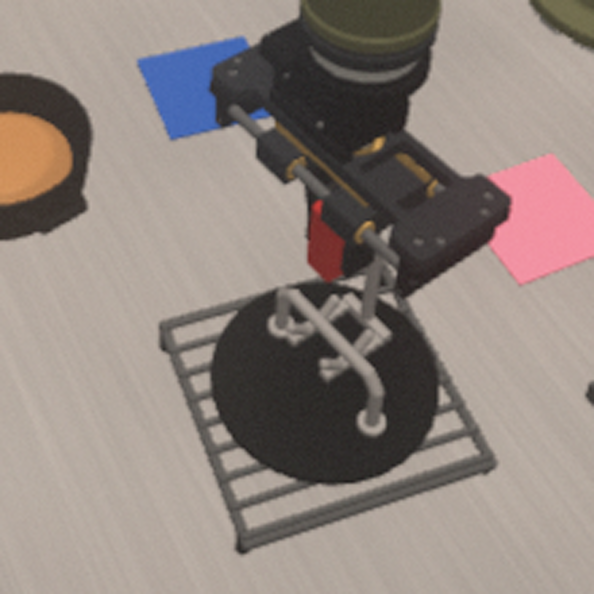

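View pics/wrist10.png

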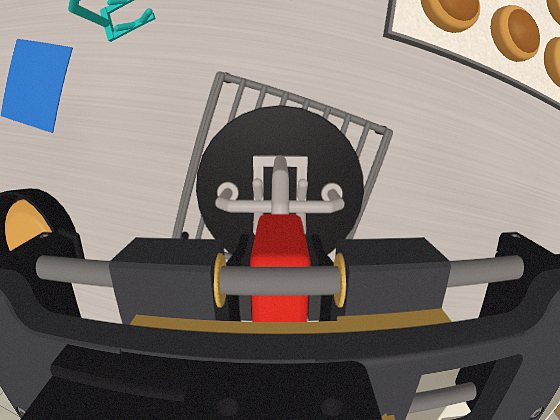

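Run:
```python
from fit import *
c=cam('wrist')
o={(-1,-1):(222,74),(-1,1):(389,131)}
def f(q,z):
    P=pose([q[0],q[1],q[2]],[[94*a,94*b,z] for a,b in o]); return (proj('wrist',P,c)-np.array(list(o.values()))).ravel()
print(least_squares(f,[531,280,-.13],args=(22,)))if 0 else print(least_squares(f,[531,280,-.13],args=(22,)).x)
P=[atz('wrist',u,45,c) for u in [(227,191),(332,191)]];print(np.mean(P,0),np.round(P))
cs=cam('scene')
# disc outline predicted for centre candidates vs scene
th=np.linspace(0,2*np.pi,73)
D=lambda x,y,z:np.c_[x+83*np.cos(th),y+83*np.sin(th),0*th+z]
for x in (530,534,538):
    u=(proj('scene',D(x,280,43),cs)-200)*2.7; print(x,u.min(0),u.max(0))
u=(proj('scene',pose([534,280,-.131],[[94*a,94*b,22] for a in(-1,1) for b in (-1,1)]),cs)-200)*2.7;print(u.round())
```

```text
[ 5.35644935e+02  2.79180434e+02 -1.31931747e-01]
[532.76213585 279.69740793  45.        ] [[542. 230.  45.]
 [523. 329.  45.]]
530 [215.3399854  276.74909279] [445.28902071 475.47267795]
534 [210.4025521  278.60079346] [440.65379439 477.89341775]
538 [205.45078025 280.45752656] [436.00501579 480.32166634]
[[385. 258.]
 [499. 461.]
 [162. 321.]
 [248. 545.]]
```

>>> send_rows(
  targets="0 0 0.006 0;0 0 0.012 0;0 0 0.018 0;0 0 0.022 0;0 0 0.022 0;0 0 0.022 0",
)

```text
time: 18.6
ee_pos: [534.1, 280.6, 162.8]
ee_rot: [0.0, -0.092, 0.996, 0.0]
contact_force: [-0.5, 0.9, -1.8]
width: 23.4
```

```bash
python3 go.py 534 280 162 0.186
python3 - <<'E'
from fit import *
for n,r in (('scene',(250,400,250,400)),):
    im,c=save(n,n+'11.png')
    cv2.imwrite('pics/%s11c.png'%n,cv2.resize(im[r[0]:r[1],r[2]:r[3],::-1],None,fx=4,fy=4,interpolation=2))
E
```

```text
now [534.1 280.6 162.8] yaw 0.1852 F [-0.5  0.9 -1.8] w 23.4 t 18.6 tilt [-0.0004  0.0001]
shift mm [ 0.2 -0.6  0.8] turn -0.001
```

View pics/scene11c.png

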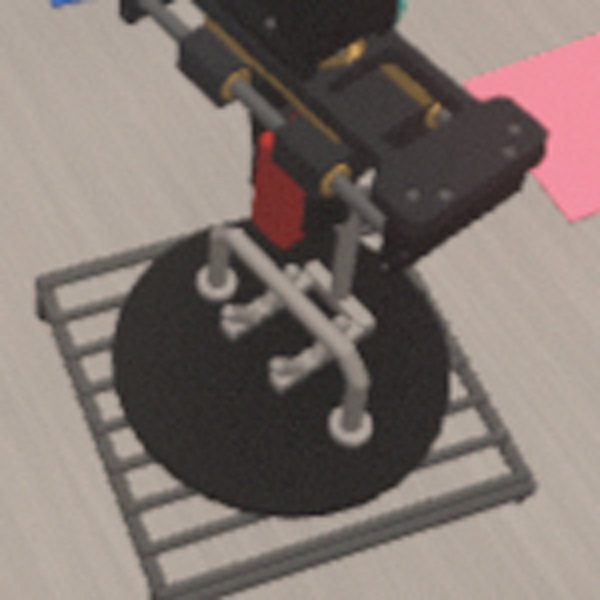

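Fork is clear of the bar and above the lid; withdraw.

>>> send_rows(
  targets="0.008 0 0 0;0.016 0 0 0;0.024 0 0 0;0.032 0 0 0;0.032 0 0 0",
)

```text
time: 19.27
ee_pos: [501.8, 274.7, 162.7]
ee_rot: [-0.0, -0.093, 0.996, 0.0]
contact_force: [-0.2, 0.9, -2.9]
width: 23.8
```

>>> send_rows(
  targets="0.01 0 0 0;0.02 0 0 0;0.03 0 0 0;0.04 0 0 0;0.04 0 -0.02 0;0.04 0 -0.04 0;0.04 0 -0.04 0;0.04 0 -0.04 0",
)

```text
time: 20.27
ee_pos: [462.6, 267.1, 201.8]
ee_rot: [-0.0, -0.093, 0.996, -0.0]
contact_force: [-0.8, 0.2, -2.2]
width: 23.3
```

```bash
python3 go.py 461 -62 203 -0.13
python3 - <<'E'
from fit import *
for n,r in (('scene',(230,420,230,420)),):
    im,c=save(n,n+'12.png')
    cv2.imwrite('pics/%s12c.png'%n,cv2.resize(im[r[0]:r[1],r[2]:r[3],::-1],None,fx=3,fy=3,interpolation=2))
E
```

```text
now [462.6 267.1 201.8] yaw 0.1853 F [-0.8  0.2 -2.2] w 23.3 t 20.275 tilt [ 0.0008 -0.0002]
shift mm [  62.2 -323.1   -1.1] turn 0.315
```

View pics/scene12c.png

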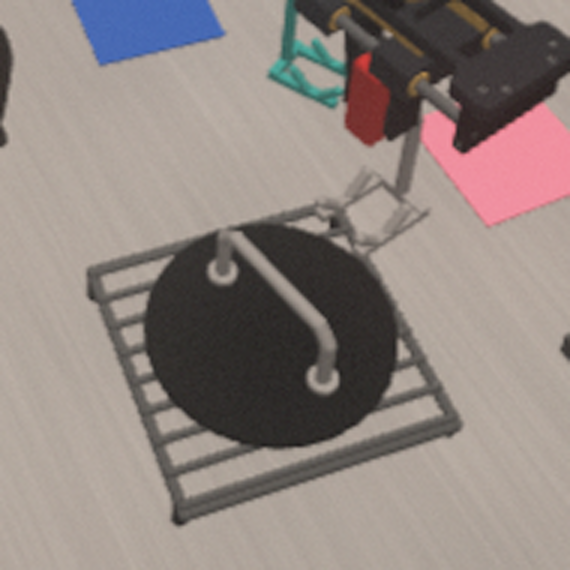

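>>> send_rows(
  targets="0 0 -0.02 0;0 0 -0.05 0;0 0 -0.075 0;0 0 -0.085 0;0.003 -0.015 -0.085 0.03;0.008 -0.04 -0.085 0.06;0.0145 -0.075 -0.085 0.09;0.021 -0.11 -0.085 0.12;0.028 -0.145 -0.085 0.15;0.035 -0.18 -0.085 0.18",
)

```text
time: 21.58
ee_pos: [461.8, 80.9, 287.7]
ee_rot: [0.0, -0.001, 1.0, 0.0]
contact_force: [0.3, 0.1, -1.8]
width: 23.9
```

```bash
python3 go.py 460.5 -61 285 -0.13
```

```text
now [461.8  80.9 287.7] yaw 0.0021 F [ 0.3  0.1 -1.8] w 23.9 t 21.575 tilt [-0.0004  0.0006]
shift mm [   1.6 -141.9    2.6] turn 0.132
```

>>> send_rows(
  targets="0 -0.03 0 0.03;0.0005 -0.06 0 0.06;0.001 -0.09 0 0.09;0.0015 -0.115 0 0.12;0.0015 -0.133 0 0.132;0.0015 -0.139 0 0.132;0.0015 -0.139 0 0.132;0.0015 -0.139 0 0.132",
)

```text
time: 22.58
ee_pos: [461.2, -53.9, 287.4]
ee_rot: [-0.0, 0.062, 0.998, 0.0]
contact_force: [-0.3, -0.6, -1.7]
width: 23.9
```

```bash
python3 go.py 460.5 -61 111 -0.13
python3 - <<'E'
from fit import *
w,cw=save('wrist','wrist13.png');w=w.astype(int)
bw=((w[...,2]>1.5*w[...,0])&(w[...,2]>1.3*w[...,1])&(w[...,2]>60)).astype(np.uint8)
bw[260:]=0
pts=np.argwhere(bw)[:,::-1].astype(np.int32);print(pts.min(0),pts.max(0))
E
```

```text
now [461.2 -53.9 287.4] yaw -0.1249 F [-0.3 -0.6 -1.7] w 23.9 t 22.575 tilt [0.0002 0.0002]
shift mm [ -0.2  -7.1 176.4] turn 0.005
[236 126] [315 204]
```

View pics/wrist13.png

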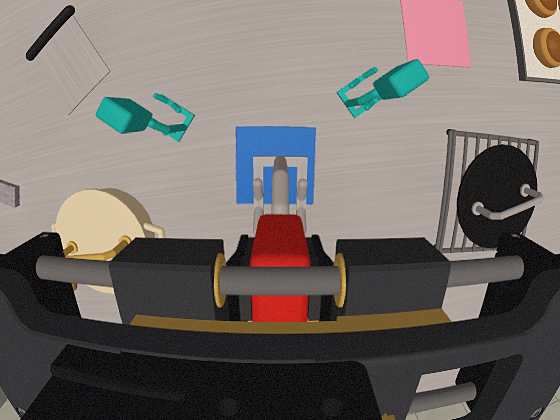

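>>> send_rows(
  targets="0 -0.004 0.03 0.004;0 -0.004 0.06 0.004;0 -0.004 0.09 0.004;0 -0.004 0.12 0.004;0 -0.004 0.14 0.004;0 -0.004 0.15 0.004;0 -0.004 0.15 0.004;0 -0.004 0.15 0.004",
)

```text
time: 23.62
ee_pos: [461.4, -58.9, 138.4]
ee_rot: [0.001, 0.065, 0.998, 0.0]
contact_force: [0.8, 0.1, -2.6]
width: 23.9
```

```bash
python3 go.py 460.5 -61 111 -0.13
python3 - <<'E'
from fit import *
w,cw=save('wrist','wrist14.png');c=cam('wrist')
print(atz('wrist',(0,0),3,c)*0)
E
```

```text
now [461.4 -58.9 138.4] yaw -0.1304 F [ 0.8  0.1 -2.6] w 23.9 t 23.625 tilt [-0.0015  0.0004]
shift mm [ 0.7 -2.2 27.4] turn -0.0
[ 0. -0.  0.]
```

View pics/wrist14.png

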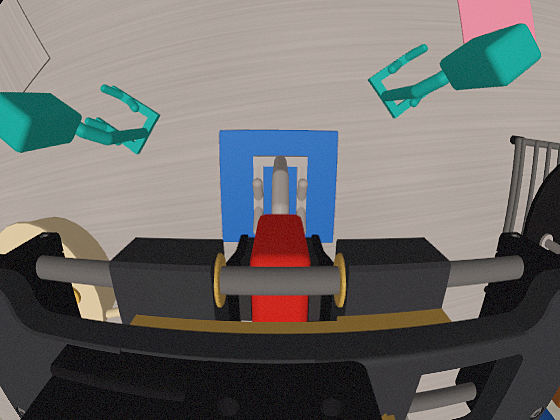

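Run:
```python
from fit import *
c=cam('wrist')
P=[atz('wrist',u,3,c) for u in [(220,131),(338,131),(335,242),(223,242)]];print(np.round(P,1),np.mean(P,0))
```

```text
[[ 395.9 -105.7    3. ]
 [ 410.1    1.6    3. ]
 [ 518.1  -11.     3. ]
 [ 503.5 -121.5    3. ]] [456.92502085 -59.13059135   3.        ]
```

>>> send_rows(
  targets="0 -0.001 0.012 0;0 -0.001 0.02 0;0 -0.001 0.023 0;0 -0.001 0.025 0;0 -0.001 0.0265 0;0 -0.001 0.0265 0;0 -0.001 0.0265 0",
)

```text
time: 24.55
ee_pos: [460.7, -60.0, 111.2]
ee_rot: [0.0, 0.065, 0.998, 0.0]
contact_force: [-0.3, -0.8, -2.7]
width: 24.1
```

```bash
python3 go.py 460.5 -61 110.6 -0.13
```

```text
now [460.7 -60.  111.2] yaw -0.1307 F [-0.3 -0.8 -2.7] w 24.1 t 24.55 tilt [-0.0004  0.0002]
shift mm [ 0.  -1.   0.6] turn -0.001
```

>>> send_rows(
  targets="0 0 0.0005 0;0 0 0.001 0;0 0 0.001 0;0 0 0.001 0",
)

```text
time: 25.05
ee_pos: [460.8, -60.0, 110.5]
ee_rot: [0.0, 0.065, 0.998, 0.0]
contact_force: [-0.2, -0.2, 5.7]
width: 23.6
```

>>> send_rows(
  targets="0 0 0.0005 0;0 0 0.0005 0;0 0 0.0005 0",
)

```text
time: 25.42
ee_pos: [460.8, -60.0, 110.5]
ee_rot: [0.0, 0.065, 0.998, 0.0]
contact_force: [-2.6, 1.4, 9.3]
width: 24.0
```

Contact (upward force). Ease back and open.

>>> send_rows(
  targets="0 0 -0.0008 0;0 0 -0.0008 0;0 0 -0.0008 0",
)

```text
time: 25.8
ee_pos: [460.8, -60.0, 110.5]
ee_rot: [0.0, 0.065, 0.998, 0.0]
contact_force: [-0.4, 0.6, 4.2]
width: 23.5
```

>>> send_rows(
  targets="0 0 0 0;0 0 0 0;0 0 0 0;0 0 0 0;0 0 0 0;0 0 0 0",
  jaw=0.06,
)

```text
time: 26.55
ee_pos: [460.5, -60.0, 110.4]
ee_rot: [0.0, 0.065, 0.998, 0.0]
contact_force: [-0.6, -0.1, -0.4]
width: 59.6
```

```bash
python3 go.py 460.5 -61 110.6 -0.13
python3 - <<'E'
from fit import *
save('wrist','wrist15.png')
E
```

```text
now [460.5 -60.  110.4] yaw -0.1308 F [-0.6 -0.1 -0.4] w 59.6 t 26.55 tilt [-0.0001  0.0001]
shift mm [-0.1 -1.  -0.2] turn -0.001
```

View pics/wrist15.png

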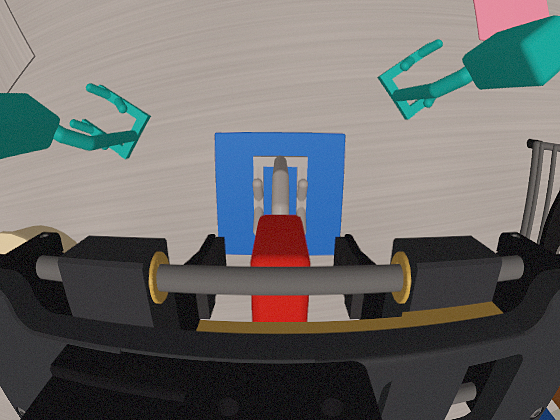

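Standing free. Retreat straight up, then move aside for a final look.

>>> send_rows(
  targets="0 0 -0.015 0;0 0 -0.035 0;0 0 -0.06 0;0 0 -0.09 0;0 0 -0.12 0;0 0 -0.15 0;0 0 -0.18 0;0 0 -0.19 0",
)

```text
time: 27.6
ee_pos: [461.4, -60.4, 302.9]
ee_rot: [0.002, 0.066, 0.998, 0.001]
contact_force: [-0.0, 0.0, -0.3]
width: 60.1
```

>>> send_rows(
  targets="-0.03 -0.03 0 0;-0.06 -0.06 0 0;-0.09 -0.1 0 0;-0.1 -0.15 0 0;-0.1 -0.2 0 0;-0.1 -0.25 0 0;-0.1 -0.28 0 0;-0.1 -0.28 0 0",
)

```text
time: 28.6
ee_pos: [520.9, -353.8, 299.7]
ee_rot: [-0.001, 0.068, 0.998, -0.001]
contact_force: [-0.5, 0.4, 0.3]
width: 59.8
```

```bash
python3 go.py 460.5 -61 110.6 -0.13
python3 - <<'E'
from fit import *
S,cs=save('scene','scene16.png');T,ct=save('top','top16.png')
V=[]
for n,i,c in(('scene',S.astype(int),cs),('top',T.astype(int),ct)):
    m=((i[...,0]>1.8*i[...,1]+10)&(i[...,0]>1.8*i[...,2])&(i[...,0]>60)).astype(float);m[:175]=0;m[250:]=0;m[:,:250]=0;m[:,310:]=0
    print(n,m.sum(),fitmask([(n,c,m)],box(40,24,100,160),[460.5,-61,-.13]))
cv2.imwrite('pics/f16.png',np.hstack([cv2.resize(S[160:410,230:400,::-1],None,fx=2.3,fy=2.3,interpolation=2),cv2.resize(T[100:350,90:260,::-1] if 0 else T[100:350,90:330,::-1],None,fx=1.6,fy=2.3,interpolation=2)]))
E
```

```text
now [ 520.9 -353.8  299.7] yaw -0.1368 F [-0.5  0.4  0.3] w 59.8 t 28.6 tilt [ 0.002  -0.0015]
shift mm [ 99.4 282.1 188.9] turn -0.007
scene 377.0 ([np.float64(461.5914615975787), np.float64(-61.359401601712406), np.float64(-0.4951864756053515)], np.float64(64.23712418300654))
top 226.0 ([np.float64(459.0646997652492), np.float64(-58.87801311445516), np.float64(-0.10945994823476649)], np.float64(41.93900807381777))
```

View pics/f16.png

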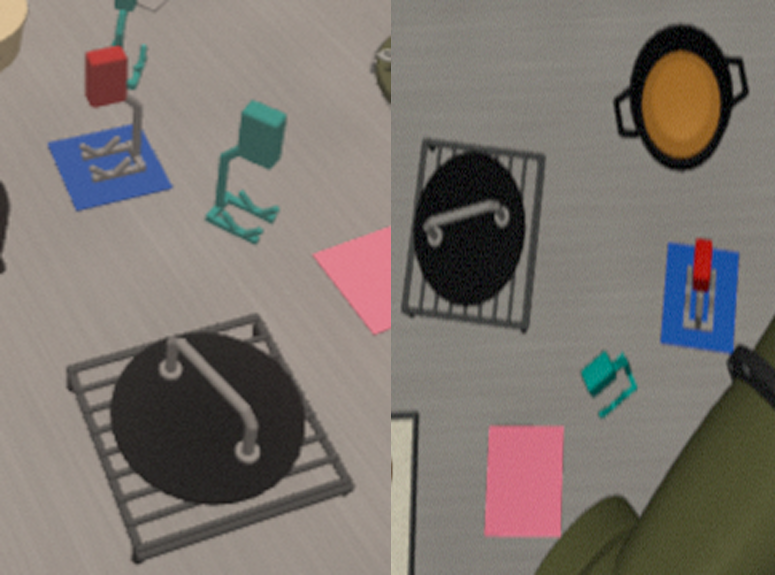

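```bash
python3 -c "
from plant import order
print(order.hand_in())"
```

```text
the job is handed in; nothing more can be done
None
```

The job is done and handed in at about 28.6 s of the 64 s allowed. I took the red-gripped lifter from the blue mat and hooked its fork under the black lid's loop. I lifted the lid level (about 7.5 N at the wrist) and set it on the wire rack. Then I unhooked the fork and stood the lifter back on its mat.

- **Lid:** the last pictures show it flat on the rack. Measured with the wrist camera, its centre was within about 3 mm of the rack's.
- **Lifter:** it stands upright and free on the blue mat, with its foot about 4 mm off the mat's centre and its grip about 4 mm ahead of it. I placed it straight with the mat, where it had stood turned by about 0.3 rad.
- **Forces:** the highest wrist reading I saw was about 10 N, when the lifter touched down on the mat.

**Checks that disagreed:**
- **Rack centre:** the top and scene cameras differed by about 8 mm in x. I went with the wrist camera, which lay in between.
- **Lifter's final turn:** the last fit from the scene camera gave -0.50 rad. The top camera gave -0.11 and the gripper's own reading -0.13. The pictures match the latter two, and both cameras agree on position within 3 mm.

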